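Square up a profile frame by its diagonals

ROBOT

A 6-joint arm with a two-finger parallel gripper is mounted at the origin on a cart in front of the work surface, level with it; the furniture and walls round the work are solid. World frame = base frame: x ahead of the robot, y to its left, z up, the work surface at z = 0. Lengths are in m, angles in rad, forces in N, time in s.
With the tool pointing down it reaches from about 0.35 to 0.875 m from the base axis. Payload 15.5 kg.
Tool frame: the origin (TCP) lies on the mounting face of the last link; the fingertips stand 173 mm ahead of it and the grasp point (between the pads) lies 155 mm ahead of it (arm.tips_ahead is the z of the fingertips in the tool frame, in m); z points along the fingers, y is the line along which they close (so a half turn about z gives the same grasp; the last joint's range is limited). The gripper opens to 85 mm and grips with 20 to 120 N. Pads are 22 mm wide; open, the fingers measure 114 mm over their backs; the gripper's body (76 mm by 85 mm) begins 54 mm behind the grasp point. The pads swing forward as they close: fully open they stand 13 mm farther back than shut.
Start: joints at [1.018, 0.494, 1.345, -0, 1.302, -0.096], TCP at [0.276, 0.561, 0.405] pointing down, gripper open.
Joint ranges: [-2.91, 2.91], [-0.82, 2.16], [0.22, 2.67], [-1.22, 4.37], [0.12, 2.79], [-3.08, 3.08]. Speed limits (rad/s): [1.89, 1.89, 2.57, 3.01, 3.01, 3.01].

INTERFACE

Orientations are given as a unit quaternion [w, x, y, z].
In Python, from cell import arm, imaging, order gives the robot as it stands.
- The arm moves only by the tool arm_command, never from a script. Its argument "rows" is a list that holds one entry, the list of rows, each a list of 4 numbers: the shift along the world's x, y, z as a fraction of full scale, then the turn about the world's z as a fraction of full scale. In form: [[[dx, dy, dz, yaw], ...]]. A call has 1 to 20 rows; each row is the pose to reach, as a shift and turn from the pose commanded when the call began; what a row does not reach only later rows make up. Full scale, the value 1, is 400 mm for a shift and 90 degrees for a turn. A row lasts 1/12 s, in which the tool goes at most 41.7 mm and 7.16 degrees, less where a joint would pass 70% of its speed; a pose out of reach is approached as far as the arm can. A call with a number of a shift or a turn outside -1 to 1 is refused whole. A call with a gripper value outside its range is refused whole. "fingers" is the opening, from -1 (shut) to 1 (fully open), so that 0 is half open, set as the call begins (left out, the last holds). The fingers move at their own pace and stop on an object; the grip force is fixed at half the most. Time passes only in rows, so rows that repeat a pose let the fingers close. It gives the time, the measured TCP pose, the force, the opening and the grip force at its end, in the units of the state.
- arm.state(): the state, without advancing time (a new reading comes with each control period).
- imaging.camera(name): name is "side" or "top"; returns a dict with "frame" (420x560x3 uint8, blue, green, red), "depth" (420x560 float32, m along the optical axis (not along the pixel's ray), 0 where there is no reading), "vertical_fov" (degrees; the focal length in pixels is half the picture's height over the tangent of half this angle, whatever the lens; pixels are square), "cx", "cy" (the principal point, pixels), "xyz" and "attitude" of the camera in the world. Camera axes: x right, y down, z forward; pixel columns grow to the right and rows downward; lengths in m; the calibration is good to about 2 mm. A picture is of the moment at which its call begins.
- order.job_done(): hands the job in; it is judged then, once.
The state is a dict: "time_s": time; "joints": joint angles; "joint_velocities": joint speeds; "joint_efforts": joint torques, N m; "ee_pos": TCP position; "ee_rot": TCP orientation; "force": force on the tool from outside, world axes, zero at the start; "moment": the same for the moment, N m; "opening": finger opening in m; "finger_force": force on a finger pad.
Only numpy, scipy, OpenCV 4.12 (cv2) and the standard library are available. Lean on these libraries where they do the work, as an engineer would, in place of code of your own. Each camera call takes 0.05 s, during which the arm holds its last target. There are 200 camera calls.

TASK

Check the aluminium frame for squareness with the slide rule: lay the rule flat inside the frame with its heel in the near left corner and slide the tongue out, gently, until the rule bears in both corners of that diagonal; then do the same with the heel in the near right corner. Compare the two readings and, if they differ, shift the far rail sideways by its tab until the diagonals agree to within 3 mm. Leave the rule lying flat in that second diagonal, never press it hard against the frame (the stiff corners would give and spoil the reading), and leave everything else where it stands.

Things in the scene. Friction and masses are not known exactly. Their poses are not given: they have to be found in the camera images.
- frame: Frame of plain aluminium rails 14 wide, 16 high; clear opening 110 (y) by 130 (x) mm when square. The near rail is screwed down; the side rails pivot together (pivots 7 mm outside the clear opening's corners, both ways), so the far rail stays parallel and shifts sideways. Origin: on the bench under the middle of the near rail's inner face; x to the far rail, y to the near rail's left end.
- near_left (a point): Inner corner at the near rail's left end, at bench level, 55 mm along +y from the frame's origin. Fixed. The diagonal from here ends in the far right corner.
- near_right (a point): Inner corner at the near rail's right end, at bench level, 55 mm along -y from the frame's origin. Fixed. The diagonal from here ends in the far left corner.
- far_left (a point): Inner corner at the far rail's left end, at bench level; it shifts with the far rail.
- far_right (a point): Inner corner at the far rail's right end, at bench level; it shifts with the far rail.
- far_tab (a point): Grey tab on the far rail: 12 mm along the rail, 14 across, top 50 mm above the bench; this point 38 mm above it. At y = 0 in the frame's axes the frame is square. The corners are stiff: the tab shifts sideways (up to 20 mm each way) at about 9 N and stays where left; 1 mm of shift changes the two diagonal readings by about 0.55 mm each, oppositely.
- rule: Loose steel slide rule, about 0.37 kg: flat body 18 wide, 10 high, narrow heel nose at one end, tongue sliding out of the other. Grip block over the origin: 14 wide (y), 26 long (x), top 50 mm above the underside. Origin: underside, below the grip block; x along the rule to the tongue's tip, z up; heel's end 70 mm along -x.
- rule_slide (a joint): How far the tongue is out, m (0 to 0.05); heel to tip is 0.140 + this. Held by 0.7 N of friction. Both ends are upright round noses of 4 mm radius, so in a corner they stop about 2 mm short of it.
- heel (a point): The heel's end, 6 mm above the rule's underside.
- tip (a point): The end of the tongue's nose (4 mm radius), 6 mm above the rule's underside. It can stick by friction against one rail, a few mm short of the corner; at home it touches both rails.
- thumb (a point): The thumb post on the tongue (14 mm by 14 mm, its top 50 mm above the rule's underside; the point is 40 mm above it, 52 mm from the grip block when the tongue is fully in, 18 mm short of the tip).
- beaker: Bystander: glass beaker, 56 across, 70 high; origin under its middle.
- stopper: Bystander: rubber stopper, 33 across, 26 high; origin under its middle.
- marker: Bystander: marker pen, 132 long, 14 thick, lying; origin under its middle.
- cal_weight: Bystander: brass calibration weight, 26 across, 41 high; origin under its middle.
- petri: Bystander: petri dish, 64 across, 16 high; origin under its middle.

How it is judged:
By the outcome, as a careful person would: the job done as asked, in the order asked, and still so for the second after the job is handed in, with the robot touching nothing.
It also fails if it takes over 72 s, if anything falls off the work surface, if the arm or the gripper's body presses on something with over 40 N, if the wrist force passes 120 N, or if a joint passes its speed limit or range.

## Working session

There is one attempt and no reset: what is moved stays moved. The work goes in short steps, Python scripts to look and compute and a tool call to move; the robot and the scene stay as the last step left them, time stands still between calls to the robot, and variables do not carry over. Pictures are saved under pics/ and viewed, at most 10 in all, crops included, and the job is handed in when it is done.

Besides the shell and the picture viewer there is one more tool, called after "Emit:" as name(argument=value, ...), one argument or row to a line, values as JSON. arm_command: Moves the arm, as the interface text tells. Shift numbers are shares of 400 mm and turn numbers shares of 90 degrees, none past 1 either way. Its arguments: {"type":"object","properties":{"rows":{"type":"array","items":{"type":"array","items":{"type":"array","items":{"type":"number","minimum":-1,"maximum":1}}}},"fingers":{"type":"number"}},"required":["rows"]}

```bash
mkdir -p pics; ls
cat > h.py <<'E'
import numpy as np,cv2
from cell import arm,imaging,order
from scipy.spatial.transform import Rotation as R
def cam(n):
    c=imaging.camera(n);q=c["attitude"];c["R"]=R.from_quat([q[1],q[2],q[3],q[0]]).as_matrix()
    c["f"]=210/np.tan(np.radians(c["vertical_fov"])/2);return c
def ray(c,uv,z):
    uv=np.atleast_2d(uv).astype(float)
    d=np.c_[(uv[:,0]-c["cx"])/c["f"],(uv[:,1]-c["cy"])/c["f"],np.ones(len(uv))]@c["R"].T
    o=np.array(c["xyz"]);return o+d*((z-o[2])/d[:,2])[:,None]
def proj(c,p):
    q=(np.atleast_2d(p)-np.array(c["xyz"]))@c["R"];return np.c_[q[:,0]/q[:,2]*c["f"]+c["cx"],q[:,1]/q[:,2]*c["f"]+c["cy"]]
def cloud(c):
    v,u=np.mgrid[0:420,0:560];d=c["depth"]
    p=np.stack([(u-c["cx"])/c["f"]*d,(v-c["cy"])/c["f"]*d,d],-1)@c["R"].T+np.array(c["xyz"]);p[d==0]=np.nan;return p
E
python3 - <<'E'
from h import *
for n in("top","side"):
    c=cam(n);cv2.imwrite(f"pics/{n}0.png",c["frame"]);print(n,c["xyz"],c["attitude"],c["f"],c["cx"],c["cy"])
    np.savez(f"{n}0.npz",**{k:v for k,v in c.items()})
print(arm.state())
E
```

```text
pics
top [ 0.42109187 -0.042126    1.45664611] [ 0.02376125 -0.69727588  0.71602272 -0.02352063] 484.0297375610736 274.6229471581104 213.62194829892516
side [ 0.03490597 -0.4419828   0.89514441] [-0.28610545  0.85608593 -0.40540174  0.14460285] 452.0585206746569 276.30642013548857 203.03215510112082
{'time_s': 0.1, 'joints': array([ 1.01746376e+00,  4.94108745e-01,  1.34607277e+00,  1.24413183e-05,
        1.30249389e+00, -9.55316951e-02]), 'joint_velocities': array([-0.00245925, -0.0015885 , -0.00130618,  0.00078675, -0.00113719,
       -0.00036449]), 'joint_efforts': array([ 3.92108295e-04, -8.83584237e+01, -3.84557748e+01, -1.82599965e-04,
        5.27322467e-03, -1.00395835e-04]), 'ee_pos': array([0.27617623, 0.56051823, 0.40416621]), 'ee_rot': array([-1.78258981e-04,  2.26908353e-01,  9.73915965e-01, -5.11221386e-04]), 'force': array([ 0.10836725, -0.22835193,  0.06532459]), 'moment': array([ 0.03201097, -0.02183862, -0.0241405 ]), 'finger_force': 0.0, 'opening': 0.08527797112960989}
```

View pics/top0.png

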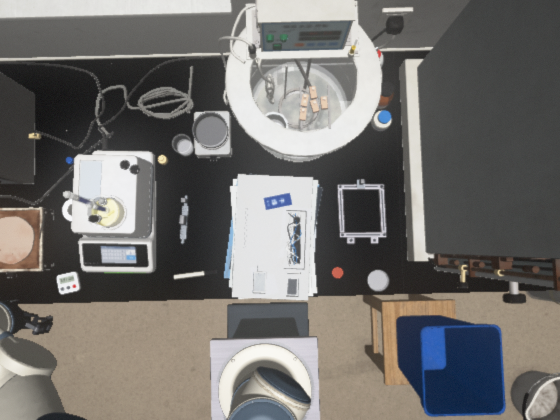

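View pics/side0.png

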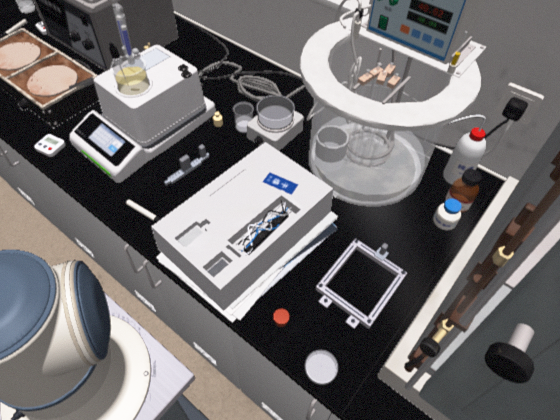

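Run:
```python
from h import *
t=cv2.imread("pics/top0.png");s=cv2.imread("pics/side0.png")
r=lambda i,y,x,h,w,S:cv2.resize(i[y:y+h,x:x+w],(w*S,h*S),interpolation=cv2.INTER_CUBIC)
a=np.hstack([r(t,170,325,75,75,5),r(t,185,160,75,50,5)]);b=np.hstack([r(s,235,310,100,105,2),r(s,140,155,100,105,2)])
b=cv2.resize(b,(625,int(625/420*200)))
cv2.imwrite("pics/c1.png",np.vstack([a,b[:225]]) if 0 else a)
cv2.imwrite("pics/c2.png",b)
c=dict(np.load("top0.npz"));
for n,uv,z in [("frame",(362,212),.016),("rule",(184,218),.03),("stopper",(337,272),.026),("petri",(378,280),.016),("box",(275,235),.1)]:
  print(n,ray(c,uv,z), )
P=cloud(c)
for uv in [(250,250),(300,190),(184,218),(362,184),(362,212),(188,275)]: print(uv,P[uv[1],uv[0]])
```

```text
frame [[ 0.51550614 -0.30360027  0.016     ]]
rule [[0.51080185 0.22494496 0.03      ]]
stopper [[ 0.34019857 -0.22156369  0.026     ]]
petri [[ 0.31294239 -0.34309156  0.016     ]]
box [[ 0.4519399  -0.04233523  0.1       ]]
(250, 250) [0.4121175  0.02702734 0.13076675]
(300, 190) [ 0.57344765 -0.11455527  0.1288013 ]
(184, 218) [0.51002094 0.22262014 0.04241881]
(362, 184) [ 0.59840505 -0.30520591  0.02489156]
(362, 212) [ 0.51688366 -0.30741524 -0.00501938]
(188, 275) [0.34221922 0.21888367 0.01162563]
```

View pics/c1.png

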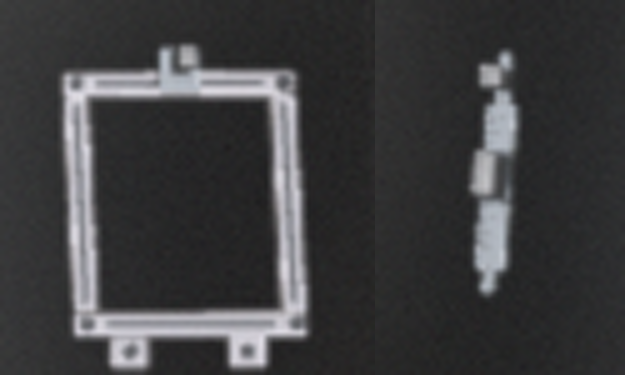

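```bash
cat >> h.py <<'E'
def blobs(c,x0,y0,x1,y1,lo,hi,S=6,inv=False,amin=60,amax=1e9):
    g=c["frame"][y0:y1,x0:x1]
    g=cv2.cvtColor(g,cv2.COLOR_BGR2GRAY);G=cv2.resize(g,None,fx=S,fy=S,interpolation=cv2.INTER_CUBIC)
    n,l,st,ce=cv2.connectedComponentsWithStats(((G>=lo)&(G<=hi)).astype(np.uint8))
    return [(np.round((ce[i]+.5)/S-.5+[x0,y0],2),st[i,4]/S/S,np.round(st[i,:4]/S+[x0,y0,0,0],1)) for i in range(1,n) if amin<=st[i,4]<=amax]
E
python3 - <<'E'
from h import *
t=dict(np.load("top0.npz"));s=dict(np.load("side0.npz"))
g=cv2.cvtColor(t["frame"],cv2.COLOR_BGR2GRAY)
print(g[184:198,334:392:1][:, :12]);print(g[178:190,354:368]);print(g[194:246,179:190])
print(t["frame"][198:206,182:188,:].tolist()[0::3])
E
cp pics/side0.png /tmp/
python3 - <<'E'
import cv2
s=cv2.imread("pics/side0.png")
a=cv2.resize(s[235:330,310:410],None,fx=4,fy=4,interpolation=cv2.INTER_CUBIC)
b=cv2.resize(s[140:188,160:215],None,fx=7,fy=7,interpolation=cv2.INTER_CUBIC)
b=cv2.copyMakeBorder(b,0,a.shape[0]-b.shape[0],0,0,0)
cv2.imwrite("pics/c2.png",cv2.hconcat([a,b]))
E
```

```text
[[ 54  53  54  70 106 103  98 107 115 119 117 117]
 [ 49  52  57 106 178 150 127 161 189 194 187 188]
 [ 50  50  57 107 176 130 106 156 202 206 163 147]
 [ 51  52  58 112 191 140 123 174 206 211 184 177]
 [ 49  50  57 108 200 204 201 207 207 206 200 200]
 [ 50  53  54  90 178 213 218 215 152 119 117 115]
 [ 52  50  50  88 186 202 193 199 131  74  59  57]
 [ 52  50  53  90 190 184 155 188 128  68  49  46]
 [ 49  50  54  88 187 177 145 187 131  68  50  44]
 [ 50  51  54  95 188 175 140 186 133  70  47  45]
 [ 52  49  51  94 196 174 132 185 139  72  49  42]
 [ 51  50  52  93 200 196 138 188 166  90  50  46]
 [ 49  50  50  95 200 200 137 188 163  88  49  49]
 [ 50  49  49  90 193 199 140 187 162  88  49  43]]
[[ 42  44  46  50  52  50  48  59  60  58  47  42  42  42]
 [ 45  43  52  94 100  91  75 129 136 126  81  49  43  40]
 [ 47  45  72 159 166 109  88 152 163 152 103  56  43  41]
 [ 44  43  74 171 177 105  87 156 174 162 118  62  43  41]
 [ 46  43  74 171 176 103  85 157 171 163 121  62  44  41]
 [ 65  63  82 170 178 107  75 101 111 124 120  84  69  67]
 [145 147 132 175 179 132 103 1
[... 2360 characters left out ...]
78 180 182 181 100  49  39  39]
 [ 56 127 180 170 177 173 155  85  41  39  37]
 [ 39  72 123 168 160 113  84  52  39  40  37]
 [ 35  51 108 170 155  86  49  40  35  36  39]
 [ 38  57 132 176 145  77  41  40  39  35  39]
 [ 37  65 154 173 140  76  42  36  39  36  41]
 [ 38  49  97 120  88  48  39  37  37  37  36]
 [ 36  39  48  62  47  40  38  40  36  41  39]
 [ 38  37  35  37  40  36  39  36  38  35  37]]
[[[152, 150, 149], [150, 146, 147], [144, 142, 141], [138, 133, 130], [148, 142, 138], [99, 95, 93]], [[159, 156, 155], [167, 164, 164], [164, 160, 161], [98, 96, 97], [67, 67, 66], [53, 51, 51]], [[44, 43, 44], [73, 70, 68], [161, 153, 149], [177, 170, 165], [170, 163, 157], [95, 90, 87]]]
```

View pics/c2.png

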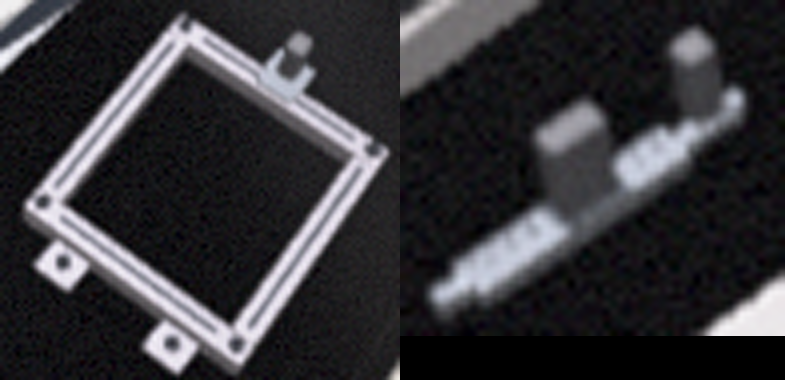

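Run:
```python
from h import *
np.set_printoptions(precision=4,suppress=True)
t=dict(np.load("top0.npz"));s=dict(np.load("side0.npz"))
T=lambda a:np.array(a)/5+[325,170]-.4; S=lambda a:np.array(a)/4+[310,235]-.4
pt=T([[76,83],[285,81],[88,324],[297,323]]);ps=S([[185,24],[373,149],[42,202],[236,344]])
def ref(c,p,r=3.):
    g=cv2.cvtColor(c["frame"],cv2.COLOR_BGR2GRAY).astype(float);o=[]
    for q in p:
        u0,v0=np.round(q).astype(int);w=g[v0-1:v0+2,u0-1:u0+2];w=w.max()-w;v,u=np.mgrid[v0-1:v0+2,u0-1:u0+2]
        o.append([(w*u).sum()/w.sum(),(w*v).sum()/w.sum()])
    return np.array(o)
for c,p in((t,pt),(s,ps)):
    for q in(p,ref(c,p)):
        w=ray(c,q,.016);fl,fr,nl,nr=w[:,:2];ex=nl-nr;a=np.arctan2(ex[1],ex[0])-np.pi/2
        print(q.tolist());print(w[:,:2].tolist());m=(nl+nr)/2;M=(fl+fr)/2-m;Rm=np.array([[np.cos(a),np.sin(a)],[-np.sin(a),np.cos(a)]])
        print("yaw",np.degrees(a),"mid near",m,"len",np.hypot(*ex),"far shift",Rm@M, "origin",m+Rm.T@[7,0])
b=ray(t,[181.2,219],.05)[0];h=ray(t,[182.6,199.9],.05)[0];print("top",b,h,np.degrees(np.arctan2(h[1]-b[1],h[0]-b[0])),np.hypot(*(h-b)[:2]))
b=ray(s,[184.5,157.7],.05)[0];h=ray(s,[201.3,146.2],.05)[0];print("side",b,h,np.degrees(np.arctan2(h[1]-b[1],h[0]-b[0])),np.hypot(*(h-b)[:2]))
print("ends",ray(t,[[181.8,242.6],[185.5,195]],.01))
```

```text
[[339.8, 186.2], [381.6, 185.79999999999998], [342.20000000000005, 234.4], [384.0, 234.2]]
[[0.5946524948225648, -0.2401582085901119], [0.5925239412905347, -0.3652741247506508], [0.4503340816088845, -0.24217584953372823], [0.4476330451930658, -0.3664343977834565]]
yaw -1.2452553267077748 mid near [ 0.449  -0.3043] len 0.12428790130519392 far shift [0.1445 0.0047] origin [ 7.4473 -0.4564]
[[339.76254180602007, 186.00334448160535], [381.58369098712444, 186.01716738197425], [341.9667896678967, 234.28413284132841], [384.1618122977346, 234.0906148867314]]
[[0.5952474792662753, -0.24006713243213446], [0.5918716313162541, -0.3651983555322651], [0.45069663389319153, -0.24149497106248105], [0.4479451366468735, -0.3669288048179915]]
yaw -1.2566298596385146 mid near [ 0.4493 -0.3042] len 0.1254640083358631 far shift [0.1442 0.0047] origin [ 7.4476 -0.4577]
[[355.85, 240.6], [402.85, 271.85], [320.1, 285.1], [368.6, 320.6]]
[[0.5981051100323058, -0.23973831766858167], [0.5954522280863483, -0.36439896982876746], [0.45303012646899565, -0.24223219748342795], [0.4508494298386706, -0.36603069111123154]]
yaw -1.009154386830741 mid near [ 0.4519 -0.3041] len 0.1238176985018977 far shift [0.1448 0.0046] origin [ 7.4509 -0.4274]
[[356.0451127819549, 240.7218045112782], [402.9051724137931, 271.83620689655174], [320.2256097560976, 284.984756097561], [368.7757936507937, 320.7936507936508]]
[[0.5981118735530353, -0.240268674335005], [0.595560321461752, -0.3644761985709033], [0.4534258227331524, -0.24228117708156896], [0.4507223094139569, -0.36653208977056856]]
yaw -1.2464734605674688 mid near [ 0.4521 -0.3044] len 0.12428032140414053 far shift [0.1447 0.0052] origin [ 7.4504 -0.4567]
top [0.5068 0.2294 0.05  ] [0.5626 0.2245 0.05  ] -4.9687202033538425 0.05593457623370545
side [0.5087 0.2248 0.05  ] [0.5649 0.2209 0.05  ] -3.956762489871267 0.056337597189848584
ends [[0.4387 0.2363 0.01  ]
 [0.5811 0.2232 0.01  ]]
```

Emit:
arm_command(
  rows=[
    [[0.58,-0.834,0,0.241],[0.58,-0.834,0,0.241],[0.58,-0.834,0,0.241],[0.58,-0.834,0,0.241],[0.58,-0.834,0,0.241],[0.58,-0.834,0,0.241],[0.58,-0.834,0,0.241],[0.58,-0.834,0,0.241],[0.58,-0.834,0,0.241],[0.58,-0.834,0,0.241],[0.58,-0.834,0,0.241],[0.58,-0.834,-0.1,0.241],[0.58,-0.834,-0.2,0.241],[0.58,-0.834,-0.3,0.241],[0.58,-0.834,-0.3,0.241],[0.58,-0.834,-0.3,0.241]],
  ],
  fingers=0.1,
)

```text
time_s: 1.43
ee_pos: [0.5078, 0.227, 0.2838]
ee_rot: [-0.002, 0.04, 0.999, -0.001]
force: [0.3, 0.9, 2.0]
opening: 0.0471
finger_force: 0.0
```

Run:
```python
from h import *
s=cam("side");t=cam("top")
f=s["frame"][60:200,120:280];cv2.imwrite("pics/a1.png",np.hstack([cv2.resize(f,None,fx=3,fy=3),cv2.resize(t["frame"][160:265,140:220],None,fx=4,fy=4)]))
```

```text
(no output)
```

View pics/a1.png

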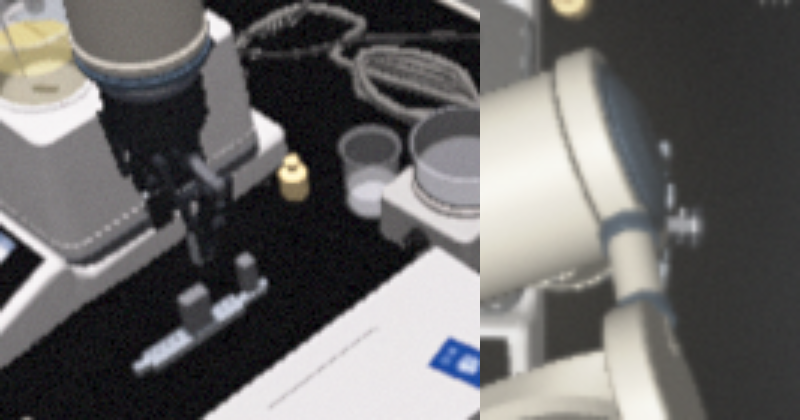

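Emit:
arm_command(
  rows=[
    [[0,0,-0.1,0],[0,0,-0.18,0],[0,0,-0.235,0],[0,0,-0.235,0],[0,0,-0.235,0]],
  ],
)

```text
time_s: 1.95
ee_pos: [0.5089, 0.2274, 0.1922]
ee_rot: [0.001, 0.04, 0.999, 0.0]
force: [0.2, 0.1, 0.8]
opening: 0.0467
finger_force: 0.0
```

Emit:
arm_command(
  rows=[
    [[0,0,0,0],[0,0,0,0],[0,0,0,0],[0,0,0,0],[0,0,0,0],[0,0,0,0]],
  ],
  fingers=-1,
)

```text
time_s: 2.45
ee_pos: [0.5089, 0.2273, 0.1927]
ee_rot: [0.002, 0.04, 0.999, 0.001]
force: [-1.0, -1.7, 16.7]
opening: 0.0132
finger_force: 58.5
```

Emit:
arm_command(
  rows=[
    [[0,0,0.1,0],[0,0,0.2,0],[0,0,0.3,0],[0,0,0.4,0],[0,-0.1,0.425,0],[0,-0.2,0.425,0],[0.02,-0.3,0.425,0],[0.02,-0.4,0.425,0],[0.02,-0.5,0.425,-0.07],[0.02,-0.6,0.425,-0.14],[0.022,-0.7,0.425,-0.21],[0.022,-0.8,0.425,-0.28],[0.022,-0.9,0.425,-0.34],[0.022,-0.95,0.425,-0.394],[0.022,-1,0.425,-0.394],[0.022,-1,0.425,-0.394]],
  ],
)

```text
time_s: 3.78
ee_pos: [0.5168, -0.1762, 0.3615]
ee_rot: [0.001, 0.343, 0.939, -0.0]
force: [-0.5, -0.3, -3.5]
opening: 0.0129
finger_force: 60.8
```

Emit:
arm_command(
  rows=[
    [[0,-0.1,0,0],[0,-0.2,0,0],[0,-0.316,0,0],[0,-0.316,-0.1,0],[0,-0.316,-0.2,0],[0,-0.316,-0.28,0],[0,-0.316,-0.28,0],[0,-0.316,-0.28,0]],
  ],
)

```text
time_s: 4.45
ee_pos: [0.5168, -0.2988, 0.2486]
ee_rot: [-0.001, 0.342, 0.94, 0.0]
force: [0.8, -1.0, -2.6]
opening: 0.0128
finger_force: 60.6
```

Run:
```python
from h import *
s=cam("side");t=cam("top")
f=s["frame"][180:340,280:430];cv2.imwrite("pics/a2.png",np.hstack([cv2.resize(f,None,fx=3,fy=3),cv2.resize(t["frame"][160:256,315:400],None,fx=4,fy=5)]))
```

```text
(no output)
```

View pics/a2.png

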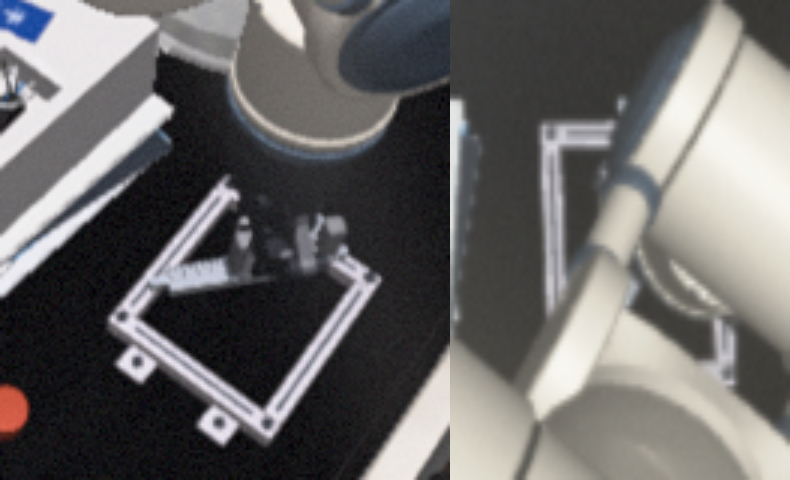

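Run:
```python
from h import *
s=dict(np.load("side0.npz"))
print(proj(s,[[.4633,-.2537,.0626],[.5168,-.2988,.1066]]))
print(ray(s,[[331.3,273.3]],.0626), ray(s,[[391,255]],.1066))
```

```text
[[329.56755713 274.41579378]
 [365.53485337 258.33342548]]
[[ 0.46773359 -0.25498779  0.0626    ]] [[ 0.55643432 -0.33458962  0.1066    ]]
```

Emit:
arm_command(
  rows=[
    [[0,0,-0.06,0],[0,0,-0.11,0],[0,0,-0.134,0],[0,0,-0.137,0],[0,0,-0.139,0],[0,0,-0.139,0],[0,0,-0.139,0]],
  ],
)

```text
time_s: 5.13
ee_pos: [0.5175, -0.2996, 0.1945]
ee_rot: [0.001, 0.342, 0.94, -0.0]
force: [-0.1, -0.9, -4.3]
opening: 0.0128
finger_force: 60.7
```

Emit:
arm_command(
  rows=[
    [[0,0,-0.003,0],[0,0,-0.003,0],[0,0,-0.005,0],[0,0,-0.005,0]],
  ],
)

```text
time_s: 5.47
ee_pos: [0.5174, -0.2995, 0.1927]
ee_rot: [0.001, 0.342, 0.94, -0.0]
force: [-3.1, 3.8, 21.3]
opening: 0.0127
finger_force: 64.6
```

Emit:
arm_command(
  rows=[
    [[0,0,0.003,0],[-0.001,0.001,0.003,0],[-0.002,0.0018,0.003,0],[-0.003,0.0026,0.003,0],[-0.004,0.0034,0.003,0],[-0.004,0.0034,0.003,0]],
  ],
)

```text
time_s: 5.97
ee_pos: [0.516, -0.2985, 0.1928]
ee_rot: [0.001, 0.342, 0.94, -0.0]
force: [4.3, -2.7, 5.1]
opening: 0.0131
finger_force: 62.2
```

Emit:
arm_command(
  rows=[
    [[0,0,0.002,0],[0,0,0.002,0],[0,0,0.002,0]],
  ],
)

```text
time_s: 6.22
ee_pos: [0.5151, -0.2978, 0.1928]
ee_rot: [-0.001, 0.342, 0.94, 0.0]
force: [-0.6, 0.0, -0.2]
opening: 0.0132
finger_force: 61.3
```

Friction only. Continue towards the corner in small steps.

Emit:
arm_command(
  rows=[
    [[-0.0012,0.001,0.0005,0],[-0.0025,0.0021,0.0005,0],[-0.0025,0.0021,0.0005,0],[-0.0037,0.0031,0.0005,0],[-0.0037,0.0031,0.0005,0]],
  ],
)

```text
time_s: 6.63
ee_pos: [0.514, -0.2969, 0.1933]
ee_rot: [0.0, 0.342, 0.94, -0.0]
force: [1.2, -2.1, -4.7]
opening: 0.0131
finger_force: 60.8
```

Emit:
arm_command(
  rows=[
    [[-0.0012,0.001,0,0],[-0.0012,0.001,0,0],[-0.0025,0.002,0,0],[-0.0025,0.002,0,0]],
  ],
)

```text
time_s: 6.97
ee_pos: [0.5135, -0.2965, 0.1936]
ee_rot: [0.001, 0.342, 0.94, -0.0]
force: [4.2, -4.9, -6.2]
opening: 0.0129
finger_force: 60.7
```

Run:
```python
from h import *
s=cam("side")
f=s["frame"][235:335,310:410];cv2.imwrite("pics/a3.png",cv2.resize(f,None,fx=6,fy=6,interpolation=cv2.INTER_CUBIC));print(arm.state()["force"])
```

```text
[ 4.46931416 -5.81791075 -5.88672873]
```

View pics/a3.png

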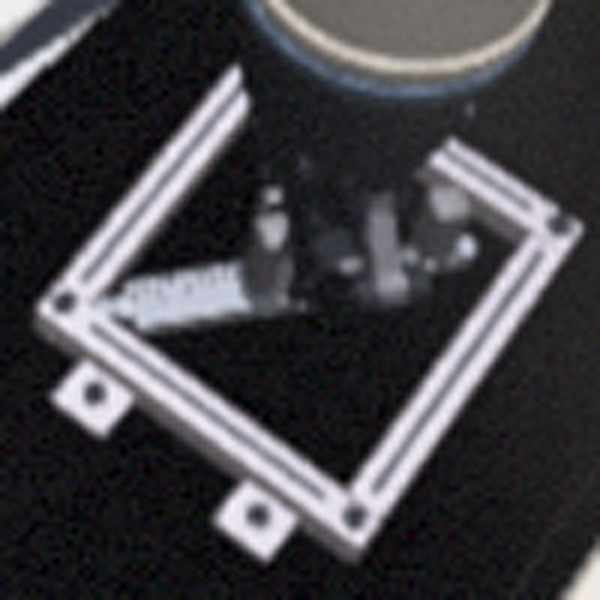

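Emit:
arm_command(
  rows=[
    [[0.001,-0.001,0,0],[0.001,-0.001,-0.001,0],[0.001,-0.001,-0.001,0]],
  ],
)

```text
time_s: 7.27
ee_pos: [0.5137, -0.2967, 0.1931]
ee_rot: [0.001, 0.342, 0.94, -0.0]
force: [3.0, -4.2, -1.6]
opening: 0.0135
finger_force: 61.1
```

Emit:
arm_command(
  rows=[
    [[0,0,0,0],[0,0,0,0],[0,0,0,0],[0,0,0.08,0],[0,0,0.16,0],[0,0,0.16,0]],
  ],
  fingers=-0.4,
)

```text
time_s: 7.77
ee_pos: [0.5144, -0.297, 0.2618]
ee_rot: [0.003, 0.342, 0.94, -0.001]
force: [1.5, -1.3, 1.0]
opening: 0.0254
finger_force: 0.0
```

```bash
cat >> h.py <<'E'
def crop(c,x0,y0,x1,y1,S,name): cv2.imwrite("pics/"+name,cv2.resize(c["frame"][y0:y1,x0:x1],None,fx=S,fy=S,interpolation=cv2.INTER_CUBIC))
E
python3 - <<'E'
from h import *
s=cam("side");t=cam("top");np.savez("side1.npz",**s);np.savez("top1.npz",**t)
crop(s,310,235,410,335,6,"a4.png")
print(ray(s,(384.3,268),.05))
E
```

```text
[[ 0.55670192 -0.33216786  0.05      ]]
```

View pics/a4.png

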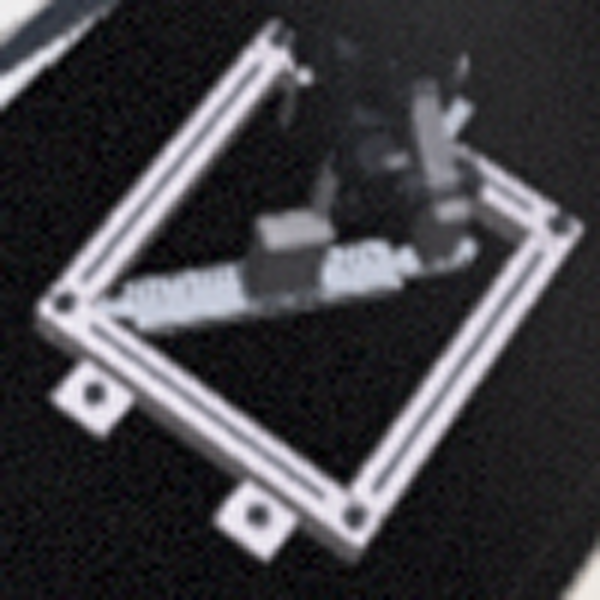

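Run:
```python
from h import *
s=dict(np.load("side1.npz"))
p=ray(s,[(359.1,272.6),(384.5,268.8)],.05);print(p,p[1]-p[0],np.hypot(*(p[1]-p[0])[:2]),np.degrees(np.arctan2(*(p[1]-p[0])[1::-1])))
print(arm.state()["ee_pos"])
```

```text
[[ 0.51309731 -0.29662047  0.05      ]
 [ 0.55529583 -0.33349527  0.05      ]] [ 0.04219852 -0.0368748   0.        ] 0.05603985893861016 -41.14829247093377
[ 0.51347683 -0.29636489  0.25806174]
```

Emit:
arm_command(
  rows=[
    [[0.05,-0.042,0,0],[0.107,-0.09,0,0],[0.107,-0.09,0,0],[0.107,-0.09,-0.07,0],[0.107,-0.09,-0.13,0],[0.107,-0.09,-0.15,0],[0.107,-0.09,-0.15,0]],
  ],
)

```text
time_s: 8.45
ee_pos: [0.5552, -0.3316, 0.194]
ee_rot: [-0.003, 0.342, 0.94, 0.001]
force: [-0.4, -0.4, 0.6]
opening: 0.0256
finger_force: 0.0
```

Emit:
arm_command(
  rows=[
    [[0,0,0,0],[0,0,0,0],[0,0,0,0],[0,0,0,0]],
  ],
  fingers=-1,
)

```text
time_s: 8.78
ee_pos: [0.5563, -0.3325, 0.1978]
ee_rot: [0.001, 0.342, 0.94, -0.0]
force: [0.1, 0.1, -3.8]
opening: 0.0129
finger_force: 59.0
```

Emit:
arm_command(
  rows=[
    [[0,0,-0.004,0],[0,0,-0.008,0],[0,0,-0.008,0]],
  ],
)

```text
time_s: 9.03
ee_pos: [0.5572, -0.3332, 0.1962]
ee_rot: [0.002, 0.342, 0.94, -0.001]
force: [-0.8, 0.8, 22.1]
opening: 0.0124
finger_force: 63.2
```

Emit:
arm_command(
  rows=[
    [[0,0,0.004,0],[0,0,0.004,0],[0.004,-0.0034,0.004,0],[0.008,-0.0067,0.004,0],[0.012,-0.01,0.004,0],[0.016,-0.0134,0.004,0],[0.02,-0.0168,0.004,0],[0.02,-0.0168,0.004,0]],
  ],
)

```text
time_s: 9.7
ee_pos: [0.5647, -0.3396, 0.1963]
ee_rot: [0.001, 0.342, 0.94, -0.0]
force: [1.4, -0.9, 10.9]
opening: 0.0125
finger_force: 61.5
```

Run:
```python
from h import *
a=dict(np.load("side1.npz"));s=cam("side")
st=arm.state();print(st["force"],st["ee_pos"])
# block shift: compare patches around block & heel
for n,(x0,y0,x1,y1) in dict(heel=(324,282,342,292),block=(350,266,366,284),rail=(318,283,330,300)).items():
    g=lambda c:cv2.GaussianBlur(cv2.cvtColor(c["frame"],cv2.COLOR_BGR2GRAY),(0,0),.7).astype(np.float32)[y0:y1,x0:x1]
    print(n,cv2.phaseCorrelate(g(a),g(s)))
```

```text
[ 0.82353343 -0.68025342 10.28802547] [ 0.56469877 -0.33948855  0.19626343]
heel ((0.004825522194805032, -0.10713139623512813), 0.9934981991847356)
block ((0.03424484700758157, 0.07665097732932402), 0.7240567937907245)
rail ((0.02062192612849767, -0.04622864782462166), 0.9944002095747877)
```

Emit:
arm_command(
  rows=[
    [[0.002,-0.0017,0.0015,0],[0.004,-0.0034,0.0015,0],[0.006,-0.005,0.0015,0],[0.008,-0.0067,0.0015,0],[0.0095,-0.008,0.0015,0],[0.0095,-0.008,0.0015,0]],
  ],
)

```text
time_s: 10.25
ee_pos: [0.5682, -0.3425, 0.1963]
ee_rot: [0.0, 0.342, 0.94, -0.0]
force: [0.3, -0.7, 6.6]
opening: 0.0132
finger_force: 60.7
```

Emit:
arm_command(
  rows=[
    [[0.0012,-0.001,0,0],[0.0012,-0.001,0,0],[0.0024,-0.002,0,0],[0.0024,-0.002,0,0],[0.0036,-0.003,0,0],[0.0036,-0.003,0,0]],
  ],
)

```text
time_s: 10.75
ee_pos: [0.5696, -0.3436, 0.1963]
ee_rot: [0.0, 0.342, 0.94, -0.0]
force: [-0.3, -0.1, 6.9]
opening: 0.0128
finger_force: 60.7
```

Emit:
arm_command(
  rows=[
    [[0.0012,-0.001,0,0],[0.0012,-0.001,0,0],[0.0024,-0.002,0,0],[0.0024,-0.002,0,0]],
  ],
)

```text
time_s: 11.08
ee_pos: [0.5705, -0.3444, 0.1962]
ee_rot: [0.0, 0.342, 0.94, -0.0]
force: [-0.3, 1.0, 5.9]
opening: 0.0128
finger_force: 60.7
```

Emit:
arm_command(
  rows=[
    [[0.0012,-0.001,0,0],[0.0012,-0.001,0,0],[0.0024,-0.002,0,0],[0.0024,-0.002,0,0]],
  ],
)

```text
time_s: 11.42
ee_pos: [0.5711, -0.3449, 0.1961]
ee_rot: [-0.0, 0.342, 0.94, 0.0]
force: [-2.5, 2.5, 8.3]
opening: 0.0125
finger_force: 61.1
```

Emit:
arm_command(
  rows=[
    [[0,0,0,0],[0,0,0,0],[0,0,0,0],[0,0,0.08,0],[0,0,0.16,0],[0,0,0.16,0],[-0.08,0.06,0.16,0],[-0.144,0.121,0.16,0],[-0.144,0.121,0.16,0],[-0.144,0.121,0.16,0]],
  ],
  fingers=-0.4,
)

```text
time_s: 12.25
ee_pos: [0.5126, -0.2956, 0.2599]
ee_rot: [-0.001, 0.342, 0.94, 0.0]
force: [0.6, 0.7, 0.4]
opening: 0.0256
finger_force: 0.0
```

Run:
```python
from h import *
s=cam("side");np.savez("side2.npz",**s);a=dict(np.load("side1.npz"))
crop(s,310,235,410,335,6,"a5.png");print(arm.state()["ee_pos"],arm.state()["force"])
for n,(x0,y0,x1,y1) in dict(heel=(324,282,342,292),near=(318,283,330,300)).items():
    g=lambda c:cv2.cvtColor(c["frame"],cv2.COLOR_BGR2GRAY).astype(np.float32)[y0:y1,x0:x1]
    print(n,cv2.phaseCorrelate(g(a),g(s)))
```

```text
[ 0.51373091 -0.29662901  0.26013762] [ 1.00335903 -0.81564853  0.20637749]
heel ((0.005802287857617827, -0.0913364113162114), 0.9882802863915762)
near ((-0.1843371236436937, 0.06735672377682711), 0.9829536588103683)
```

View pics/a5.png

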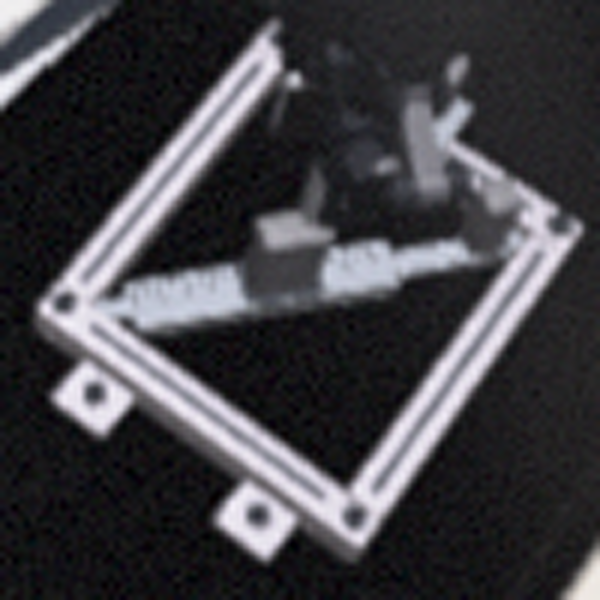

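Emit:
arm_command(
  rows=[
    [[0,0,-0.08,0],[0,0,-0.14,0],[0,0,-0.164,0],[0,0,-0.164,0],[0,0,-0.164,0]],
  ],
)

```text
time_s: 12.72
ee_pos: [0.5143, -0.2972, 0.1944]
ee_rot: [-0.0, 0.342, 0.94, -0.0]
force: [0.4, 0.1, 0.1]
opening: 0.0255
finger_force: 0.0
```

Emit:
arm_command(
  rows=[
    [[0,0,0,0],[0,0,0,0],[0,0,0,0],[0,0,0,0],[0,0,0,0]],
  ],
  fingers=-1,
)

```text
time_s: 13.13
ee_pos: [0.5143, -0.2971, 0.1955]
ee_rot: [0.001, 0.342, 0.94, -0.0]
force: [1.9, -1.5, 7.4]
opening: 0.0129
finger_force: 60.0
```

Emit:
arm_command(
  rows=[
    [[0,0,0.1,0],[0,0,0.2,0],[0,0,0.2,0.08],[0,0,0.2,0.16],[0,0,0.2,0.24],[0,-0.032,0.2,0.32],[0,-0.032,0.2,0.4],[0,-0.032,0.2,0.48],[0,-0.032,0.2,0.56],[0,-0.032,0.2,0.64],[0,-0.032,0.2,0.72],[0,-0.032,0.2,0.8],[0,-0.032,0.2,0.86],[0,-0.032,0.2,0.892],[0,-0.032,0.2,0.892],[0,-0.032,0.12,0.892],[0,-0.032,0.08,0.892],[0,-0.032,0.08,0.892],[0,-0.032,0.08,0.892]],
  ],
)

```text
time_s: 14.72
ee_pos: [0.5135, -0.3094, 0.2261]
ee_rot: [-0.0, -0.344, 0.939, 0.001]
force: [0.2, -0.8, -4.7]
opening: 0.013
finger_force: 60.8
```

Run:
```python
from h import *
st=arm.state();print(st["ee_pos"],st["ee_rot"],st["force"],st["joints"])
s=cam("side");crop(s,300,215,420,335,5,"a6.png")
q=st["ee_rot"];a=2*np.arctan2(q[2],q[1])-np.pi;d=np.array([np.cos(a),np.sin(a),0]);print(np.degrees(a))
p=st["ee_pos"].copy();p[2]-=.1945;print("heel exp",proj(s,[p-.0713*d+[0,0,.006],p+.0919*d+[0,0,.006],p+[0,0,.05],p+.075*d+[0,0,.05]]))
n=np.array([.4564,-.3594,0]);print(proj(s,[n,[.5888,-.2472,0],[.4564,-.3594,.016],[.5888,-.2472,.016]]))
```

```text
[ 0.51353042 -0.30935595  0.22609902] [-4.35986253e-04 -3.43578979e-01  9.39123435e-01  6.84674148e-04] [ 0.17180057 -0.77415595 -4.70242917] [-6.41773452e-01  6.75787373e-01  1.57879894e+00  2.35756194e-05
  8.88629644e-01 -2.91403536e+00]
40.190164776025554
heel exp [[368.16235848 310.17702443]
 [357.72310529 242.03535568]
 [366.96021987 268.48496978]
 [361.99569887 237.66595442]]
[[365.94242896 319.79259794]
 [355.30172658 248.67112064]
 [367.28703926 316.67137947]
 [356.3792779  244.99485783]]
```

View pics/a6.png

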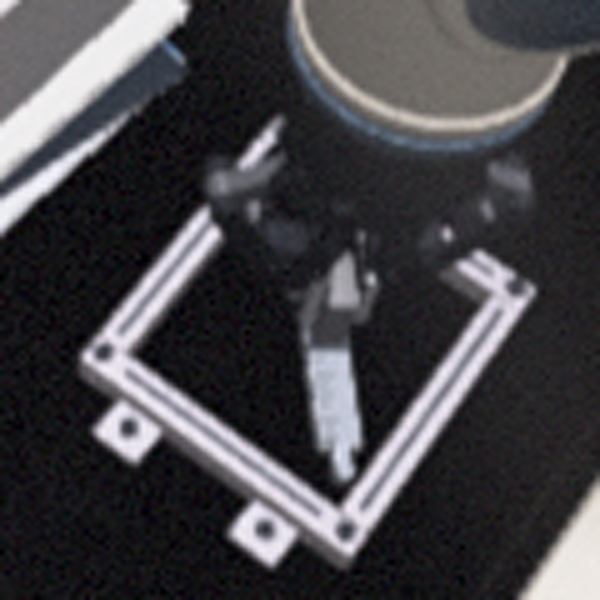

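Emit:
arm_command(
  rows=[
    [[0,0,-0.04,0],[0,0,-0.065,0],[0,0,-0.074,0],[0,0,-0.077,0],[0,0,-0.077,0],[0,0,-0.077,0]],
  ],
)

```text
time_s: 15.27
ee_pos: [0.5143, -0.3093, 0.1967]
ee_rot: [0.001, -0.344, 0.939, -0.0]
force: [1.4, 5.0, 5.0]
opening: 0.013
finger_force: 62.9
```

Emit:
arm_command(
  rows=[
    [[0,0,0.002,0],[0,0,0.002,0],[0,0,0.002,0]],
  ],
)

```text
time_s: 15.52
ee_pos: [0.5139, -0.3096, 0.1968]
ee_rot: [0.0, -0.344, 0.939, -0.0]
force: [1.2, 1.7, -0.5]
opening: 0.0129
finger_force: 62.1
```

Move toward the near right corner in small steps.

Emit:
arm_command(
  rows=[
    [[-0.0012,-0.001,0.001,0],[-0.0012,-0.001,0.001,0],[-0.0024,-0.002,0.001,0],[-0.0024,-0.002,0.001,0]],
  ],
)

```text
time_s: 15.85
ee_pos: [0.5128, -0.3104, 0.1968]
ee_rot: [0.0, -0.344, 0.939, -0.0]
force: [2.1, 1.4, 0.9]
opening: 0.0132
finger_force: 62.2
```

Emit:
arm_command(
  rows=[
    [[-0.0012,-0.001,0.001,0],[-0.0012,-0.001,0.001,0],[-0.0018,-0.0015,0.001,0],[-0.0018,-0.0015,0.001,0]],
  ],
)

```text
time_s: 16.18
ee_pos: [0.512, -0.3107, 0.197]
ee_rot: [0.0, -0.344, 0.939, 0.0]
force: [2.5, 4.6, -1.8]
opening: 0.0129
finger_force: 62.0
```

Emit:
arm_command(
  rows=[
    [[0,0.001,0,0],[0,0.001,0,0],[-0.0012,0.001,0,0],[-0.0012,0.001,0,0]],
  ],
)

```text
time_s: 16.52
ee_pos: [0.5114, -0.3105, 0.197]
ee_rot: [-0.0, -0.344, 0.939, 0.0]
force: [1.0, 1.2, -3.7]
opening: 0.0131
finger_force: 61.7
```

Emit:
arm_command(
  rows=[
    [[-0.0012,0,0,0],[-0.0012,0,0,0],[-0.0024,0,0,0],[-0.0024,0,0,0]],
  ],
)

```text
time_s: 16.85
ee_pos: [0.5109, -0.3105, 0.1972]
ee_rot: [0.0, -0.344, 0.939, -0.0]
force: [5.5, 3.8, -3.3]
opening: 0.0129
finger_force: 61.8
```

Emit:
arm_command(
  rows=[
    [[0.001,0.0004,0,0],[0.001,0.0004,-0.001,0],[0.001,0.0004,-0.001,0]],
  ],
)

```text
time_s: 17.1
ee_pos: [0.5112, -0.3103, 0.1969]
ee_rot: [0.0, -0.344, 0.939, -0.0]
force: [3.5, 3.0, 0.5]
opening: 0.0131
finger_force: 62.4
```

Emit:
arm_command(
  rows=[
    [[0,0,0,0],[0,0,0,0],[0,0,0,0],[0,0,0.08,0],[0,0,0.16,0],[0.06,0.05,0.16,0],[0.142,0.12,0.16,0],[0.142,0.12,0.16,0],[0.142,0.12,0.16,0]],
  ],
  fingers=-0.4,
)

```text
time_s: 17.85
ee_pos: [0.5689, -0.2609, 0.2608]
ee_rot: [0.0, -0.345, 0.938, -0.0]
force: [-1.2, -0.5, 0.1]
opening: 0.0255
finger_force: 0.0
```

Run:
```python
from h import *
st=arm.state();print(st["ee_pos"],st["force"])
s=cam("side");np.savez("side3.npz",**s)
g=cv2.cvtColor(s["frame"],cv2.COLOR_BGR2GRAY)
print(proj(s,[[.511,-.3105,.05],[.5678,-.2625,.05],[.4564+.002,-.3594+.002,.01]]))
print(g[262:282,355:380]);print(g[234:254,346:372])
```

```text
[ 0.56891958 -0.26093698  0.26078118] [-1.20826376 -0.45695257  0.05222942]
[[364.1476522  277.02075397]
 [359.46126143 246.78455926]
 [366.47202759 316.56436242]]
[[ 40 120 202 204 187 129  40  18  20  24  24  32  27  26  24  31  30  19
   31  42  45  67  80  91  97]
 [ 34 115 205 204 195 163  54  13  25  22  27  23  20  28  22  13  23  27
   25  31  26  39  60  78  94]
 [ 39 108 197 205 203 183  61  16  22  21  29  18  20  28  25  34  26  30
   30  28  30  20  32  54  79]
 [ 29 106 191 203 203 182  70  16  21  23  17  28  22  31  27  20  27  28
   26  31  28  30  27  39  45]
 [ 27  88 179 204 201 187  92  27  18  13  35  13  27  24  28  18  30  28
   28  20  29  33  28  30  32]
 [ 16  67 143 200 202 185 110  33  22  29  25  19  25  27  30  25  28  27
   25  27  27  32  30  33  33]
 [ 33  73 129 189 193 184 148  73  53  26  24  21  25  23  27  31  23  32
   18  27  34  31  29  35  30]
 [ 84 156 165 189 193 192 190 158 137  47  18  29  24  15  24  22  21  27
   26  24  28  29  28  35  36]
 [112 202 203 203 199 202 203 201 183  60  24  22  28  12  28  28  20  26
   23  32  27  25  30 
[... 2645 characters left out ...]
61 157 150
  152 153 194 209 175 128  73  36]
 [ 95 186 224 199 143 150 200 226 197 123  77  80 141 170 164 159 159 176
  206 168 138 169 195 193 162  95]
 [157 224 215 155 140 201 226 206 143  81  54  71 122 145 138 135 134 174
  228 222 181 155 152 193 207 173]
 [207 221 180 135 193 231 225 153  91  65  54  61  78  95  99  95  96 132
  190 215 224 209 173 154 168 196]
 [221 190 138 183 227 226 177  89  60  67  57  59  63  67  72  62  73  83
  117 156 200 230 223 190 158 159]
 [192 146 167 217 226 183 105  57  32  58  51  64  65  69  64  65  74  88
   98 100 134 188 211 226 207 180]
 [143 155 216 227 194 121  72  34  23  54  55  61  67  66  68  65  64  77
   87  91  94 113 152 198 228 225]]
```

Emit:
arm_command(
  rows=[
    [[-0.001,-0.002,-0.08,0],[-0.001,-0.002,-0.14,0],[-0.001,-0.002,-0.158,0],[-0.001,-0.002,-0.158,0],[-0.001,-0.002,-0.158,0]],
  ],
)

```text
time_s: 18.32
ee_pos: [0.5671, -0.2637, 0.1979]
ee_rot: [-0.0, -0.344, 0.939, 0.0]
force: [-0.5, 0.5, 0.1]
opening: 0.0258
finger_force: 0.0
```

Emit:
arm_command(
  rows=[
    [[0,0,0,0],[0,0,0,0],[0,0,0,0],[0,0,0,0]],
  ],
  fingers=-1,
)

```text
time_s: 18.65
ee_pos: [0.5677, -0.2634, 0.1987]
ee_rot: [0.001, -0.344, 0.939, -0.001]
force: [-0.5, 0.0, 7.4]
opening: 0.0128
finger_force: 59.6
```

Emit:
arm_command(
  rows=[
    [[0,0,0.001,0],[0.002,0.0017,0.001,0],[0.004,0.0034,0.001,0],[0.006,0.005,0.001,0],[0.0075,0.0063,0.001,0],[0.0075,0.0063,0.001,0]],
  ],
)

```text
time_s: 19.15
ee_pos: [0.5709, -0.2607, 0.1987]
ee_rot: [0.001, -0.344, 0.939, -0.001]
force: [1.2, -0.1, 8.5]
opening: 0.0128
finger_force: 59.7
```

Run:
```python
from h import *
a=dict(np.load("side3.npz"));s=cam("side")
print(arm.state()["force"])
for n,(x0,y0,x1,y1) in dict(heel=(356,296,376,318),block=(354,268,372,286),near=(310,277,328,300)).items():
    g=lambda c:cv2.cvtColor(c["frame"],cv2.COLOR_BGR2GRAY).astype(np.float32)[y0:y1,x0:x1]
    print(n,cv2.phaseCorrelate(g(a),g(s)))
```

```text
[1.46145807 0.50725789 7.79128655]
heel ((0.0022444329015200992, 0.06205981392263382), 0.9733934849500656)
block ((0.4635719095279853, 0.13951232877091613), 0.8632522365193308)
near ((0.051574244982262485, -0.014377883688922566), 0.950294441095105)
```

Emit:
arm_command(
  rows=[
    [[0.0012,0.001,0,0],[0.0012,0.001,0,0],[0.0024,0.002,0,0],[0.0024,0.002,0,0]],
  ],
)

```text
time_s: 19.53
ee_pos: [0.5718, -0.26, 0.1987]
ee_rot: [0.0, -0.344, 0.939, -0.001]
force: [-0.7, -2.1, 6.7]
opening: 0.0126
finger_force: 59.7
```

Emit:
arm_command(
  rows=[
    [[0.0012,0.001,0,0],[0.0012,0.001,0,0],[0.0018,0.0015,0,0],[0.0018,0.0015,0,0]],
  ],
)

```text
time_s: 19.87
ee_pos: [0.5722, -0.2597, 0.1986]
ee_rot: [0.0, -0.344, 0.939, -0.001]
force: [-3.9, -5.5, 7.3]
opening: 0.0126
finger_force: 59.6
```

Emit:
arm_command(
  rows=[
    [[0,-0.0012,0,0],[0,-0.0012,0,0],[0.0005,-0.0012,0,0],[0.0005,-0.0012,0,0]],
  ],
)

```text
time_s: 20.2
ee_pos: [0.5723, -0.2599, 0.1986]
ee_rot: [0.0, -0.344, 0.939, -0.0]
force: [-3.9, -2.1, 8.5]
opening: 0.0127
finger_force: 59.8
```

Emit:
arm_command(
  rows=[
    [[0,0,0,0],[0,0,0,0],[0,0,0,0],[0,0,0.08,0],[0,0,0.18,0],[0,0,0.18,-0.08],[-0.1,0.05,0.18,-0.16],[-0.2,0.05,0.18,-0.24],[-0.25,0.05,0.18,-0.32],[-0.25,0.05,0.18,-0.4],[-0.25,0.05,0.18,-0.461],[-0.25,0.05,0.18,-0.461],[-0.25,0.05,0.18,-0.461]],
  ],
  fingers=-0.4,
)

```text
time_s: 21.28
ee_pos: [0.4724, -0.2397, 0.2699]
ee_rot: [0.0, 0.009, 1.0, -0.0]
force: [0.0, 0.0, 0.0]
opening: 0.0258
finger_force: 0.0
```

Run:
```python
from h import *
np.set_printoptions(precision=4,suppress=True,linewidth=200)
st=arm.state();print(st["ee_pos"],st["ee_rot"])
s=cam("side");np.savez("side4.npz",**s);s0=dict(np.load("side0.npz"));t0=dict(np.load("top0.npz"))
g=cv2.cvtColor(s["frame"],cv2.COLOR_BGR2GRAY);g0=cv2.cvtColor(s0["frame"],cv2.COLOR_BGR2GRAY)
print(g0[240:258,374:394]);print(g[240:258,374:394])
for z in(.05,):print("top",ray(t0,(362.2,181.2),z),"side",ray(s0,(384.5,245.5),z))
print("pred",proj(s0,[.5945,-.302,.05]),proj(t0,[.5945,-.302,.05]))
print(g[236:262,346:372])
```

```text
[ 0.4724 -0.2397  0.2699] [ 0.0001  0.0089  1.     -0.    ]
[[ 35  32  35  40  38  35  36  35  31  40  42  37  40  42  37  40  38  44  41  42]
 [ 38  40  38  44  41  38  32  40  40  33  44  37  41  34  41  40  41  40  37  39]
 [ 37  39  36  35  33  36  36  40  42  45  58  53  42  37  39  41  41  43  42  35]
 [ 35  37  41  32  41  33  38  36  50  83 111 109  73  47  41  40  38  35  38  39]
 [ 30  35  35  37  35  37  39  43  82 125 150 146 125  97  46  35  38  44  37  40]
 [ 36  37  35  36  32  32  39  67 118 152 159 156 149 123  54  34  37  39  41  42]
 [ 38  34  37  32  36  36  57  76 134 152 159 160 144 109  54  39  37  45  34  44]
 [ 32  32  28  37  49 104 131  75 100 127 148 151 128  81  44  41  38  43  38  40]
 [ 31  34  32  45  95 164 167  79  68  88 111 125  95  54  36  42  35  41  37  46]
 [ 36  32  39  96 158 183 130  74  61  70  71  78  64  39  37  39  39  37  35  37]
 [ 94  54  91 168 193 168  92  64  57  62  67  65  68  43  39  35  43  39  39  34]
 [170 127 137 200 188 130  67  58  64  60  73  86 118  78  49  38  36  39  43  40]
 [191 183 175 196 182 113  66  61  64  65  8
[... 4146 characters left out ...]
  39  43  48  40  37  26  35  55  75  87  90  94 110 148]
 [ 47  50  36  31  29  22  30  20  30  23  25  33  37  33  36  38  21  22  25  28  43  62  79  91  99 101]
 [ 40  32  27  20  13  15  26  23  19  23  29  21  31  26  33  23  22  23  21  22  28  30  55  77  85  93]
 [ 28  18  24  21  23  28  30  20  26  26  31  62  91  88  72  25  15  16  28  25  23  24  33  47  62  81]
 [ 32  26  24  23  29  26  25  15  23  31  82 148 158 157 121  43  15  20  25  22  28  25  23  25  32  56]
 [ 27  25  22  30  21  30  26  24  22  39 114 205 204 193 161  55  23  26  32  19  25  21  22  24  26  31]
 [ 26  24  19  24  25  21  28  20  19  38 121 216 202 199 174  62  15  22  17  18  24  20  29  24  29  20]]
```

Run:
```python
from h import *
for n in("top0","side0"):
    P=cloud(dict(np.load(n+".npz"))).reshape(-1,3)
    for (x,y) in [(.606,-.3025),(.572,-.26)]:
        d=np.hypot(P[:,0]-x,P[:,1]-y)
        for z0,z1 in((.06,.15),(.15,.3),(.3,.5),(.5,.9)):
            m=(P[:,2]>z0)&(P[:,2]<z1)&(d<.3)
            if m.any(): i=np.argmin(np.where(m,d,9));print(n,(x,y),z0,"nearest",d[i].round(3),P[i].round(3))
print(arm.state()["joints"])
```

```text
top0 (0.606, -0.3025) 0.06 nearest 0.131 [ 0.614 -0.433  0.061]
top0 (0.606, -0.3025) 0.15 nearest 0.154 [ 0.597 -0.456  0.21 ]
top0 (0.606, -0.3025) 0.3 nearest 0.094 [ 0.679 -0.243  0.321]
top0 (0.606, -0.3025) 0.5 nearest 0.156 [ 0.607 -0.458  0.69 ]
top0 (0.572, -0.26) 0.06 nearest 0.114 [ 0.595 -0.149  0.124]
top0 (0.572, -0.26) 0.15 nearest 0.194 [ 0.744 -0.169  0.17 ]
top0 (0.572, -0.26) 0.3 nearest 0.098 [ 0.654 -0.206  0.309]
top0 (0.572, -0.26) 0.5 nearest 0.197 [ 0.577 -0.457  0.673]
side0 (0.606, -0.3025) 0.06 nearest 0.13 [ 0.703 -0.216  0.149]
side0 (0.606, -0.3025) 0.15 nearest 0.129 [ 0.705 -0.219  0.232]
side0 (0.606, -0.3025) 0.3 nearest 0.092 [ 0.675 -0.242  0.319]
side0 (0.606, -0.3025) 0.5 nearest 0.159 [ 0.588 -0.461  0.5  ]
side0 (0.572, -0.26) 0.06 nearest 0.107 [ 0.581 -0.153  0.063]
side0 (0.572, -0.26) 0.15 nearest 0.128 [ 0.642 -0.153  0.3  ]
side0 (0.572, -0.26) 0.3 nearest 0.096 [ 0.652 -0.207  0.307]
side0 (0.572, -0.26) 0.5 nearest 0.201 [ 0.569 -0.461  0.512]
[-5.82138259e-01  5.39804659e-01  1.72625371e+00  3.49772155e-05
  8.75414771e-01 -2.13594405e+00]
```

Emit:
arm_command(
  rows=[
    [[0.1,-0.05,0,0],[0.2,-0.1,0,0],[0.3,-0.15,0,0],[0.3215,-0.157,0,0],[0.3215,-0.157,0,0],[0.3215,-0.157,-0.08,0],[0.3215,-0.157,-0.13,0],[0.3215,-0.157,-0.16,0],[0.3215,-0.157,-0.16,0],[0.3215,-0.157,-0.16,0]],
  ],
)

```text
time_s: 22.17
ee_pos: [0.6007, -0.3023, 0.2059]
ee_rot: [-0.0, 0.01, 1.0, 0.0]
force: [0.5, -0.3, 0.5]
opening: 0.0257
finger_force: 0.0
```

Emit:
arm_command(
  rows=[
    [[0,0,0,0],[0,0,0,0],[0,0,0,0],[0,0,0,0],[0,0,0,0],[0,0,0,0]],
  ],
  fingers=-1,
)

```text
time_s: 22.67
ee_pos: [0.6012, -0.3025, 0.2071]
ee_rot: [0.001, 0.01, 1.0, -0.0]
force: [-0.2, 3.3, 7.7]
opening: 0.0103
finger_force: 60.1
```

Emit:
arm_command(
  rows=[
    [[0,-0.001,0,0],[0,-0.002,0,0],[0,-0.003,0,0],[0,-0.004,0,0],[0,-0.005,0,0],[0,-0.006,0,0],[0,-0.007,0,0],[0,-0.008,0,0],[0,-0.009,0,0],[0,-0.01,0,0],[0,-0.011,0,0],[0,-0.012,0,0],[0,-0.013,0,0],[0,-0.013,0,0]],
  ],
)

```text
time_s: 23.83
ee_pos: [0.6012, -0.307, 0.207]
ee_rot: [0.001, 0.01, 1.0, 0.0]
force: [1.6, 9.6, 9.1]
opening: 0.0101
finger_force: 60.4
```

Run:
```python
from h import *
s=cam("side");np.savez("side5.npz",**s);a=dict(np.load("side4.npz"))
print(arm.state()["force"],arm.state()["ee_pos"])
for n,(x0,y0,x1,y1) in dict(heel=(356,296,376,318),fr=(394,264,412,282),fl=(346,232,364,240),nr=(360,312,376,330)).items():
    g=lambda c:cv2.cvtColor(c["frame"],cv2.COLOR_BGR2GRAY).astype(np.float32)[y0:y1,x0:x1]
    print(n,cv2.phaseCorrelate(g(a),g(s)))
b=proj(s,[[.595,-.36,.016],[.595,-.365,.016]]);print(b[1]-b[0])
```

```text
[ 0.54701644 10.11546237 10.71700353] [ 0.6012339  -0.30697257  0.20696865]
heel ((0.40701755986988886, 0.2658716421322769), 0.9849377334117889)
fr ((1.4420314877392766, 1.2024309292972735), 0.9770240697227879)
fl ((3.939219216206931, 1.7589197912712882), 0.5763829499483109)
nr ((0.1583452680519022, 0.03016813311357147), 1.0459110844466422)
[1.99674781 1.2791273 ]
```

Emit:
arm_command(
  rows=[
    [[0,-0.001,0,0],[0,-0.0015,0,0],[0,-0.0015,0,0],[0,-0.0015,0,0]],
  ],
)

```text
time_s: 24.22
ee_pos: [0.6012, -0.3075, 0.207]
ee_rot: [0.001, 0.01, 1.0, 0.0]
force: [1.0, 10.0, 9.3]
opening: 0.0098
finger_force: 60.4
```

Emit:
arm_command(
  rows=[
    [[0,0.0015,0,0],[0,0.0015,0,0],[0,0.0015,0,0],[0,0.0015,0.08,0],[0,0.0015,0.16,0],[-0.1,0.1,0.25,0],[-0.2,0.2,0.3,0],[-0.3,0.3,0.35,0],[-0.4,0.4,0.4,0],[-0.5,0.5,0.4,0],[-0.55,0.6,0.4,0],[-0.55,0.7,0.4,0],[-0.55,0.8,0.4,0],[-0.55,0.8,0.4,0],[-0.55,0.8,0.4,0]],
  ],
  fingers=-0.4,
)

```text
time_s: 25.47
ee_pos: [0.3796, 0.0131, 0.3663]
ee_rot: [0.0, 0.011, 1.0, -0.0]
force: [1.8, 1.5, -0.6]
opening: 0.0258
finger_force: 0.0
```

```bash
cat > m.py <<'E'
from h import *
np.set_printoptions(precision=4,suppress=True)
def spot(c,p):
    u0,v0=np.round(p).astype(int);S=8;g=cv2.resize(cv2.cvtColor(c["frame"],cv2.COLOR_BGR2GRAY)[v0-4:v0+5,u0-4:u0+5],None,fx=S,fy=S,interpolation=cv2.INTER_CUBIC).astype(float)
    # darkest smooth spot near prediction
    G=cv2.GaussianBlur(g,(0,0),S*.8);m=np.full(G.shape,999.);a=S*2;m[a:-a,a:-a]=G[a:-a,a:-a];v,u=np.unravel_index(m.argmin(),m.shape)
    return [(u+.5)/S-.5+u0-4,(v+.5)/S-.5+v0-4]
def shift(c,guess):
    q=np.array([spot(c,p) for p in guess]);w=ray(c,q,.016)[:,:2];fl,fr,nl,nr=w;e=nl-nr;a=np.arctan2(e[1],e[0])-np.pi/2
    Rm=np.array([[np.cos(a),np.sin(a)],[-np.sin(a),np.cos(a)]]);return q.round(2).tolist(),np.degrees(a),Rm@((fl+fr-nl-nr)/2)*1e3
W=lambda s:np.array([[.5955,-.240+s,.016],[.593,-.3645+s,.016],[.4515,-.242,.016],[.4488,-.3662,.016]])
E
python3 - <<'E'
from m import *
print(arm.state()["ee_pos"])
for n in("top","side"):
    c0=dict(np.load(n+"0.npz"));c=cam(n);np.savez(n+"6.npz",**c)
    print(n,shift(c0,proj(c0,W(0))),shift(c,proj(c,W(-.005))),sep="\n")
E
```

```text
[0.3796 0.0131 0.3663]
top
([[337.56, 183.56], [383.44, 183.56], [339.56, 236.44], [386.44, 233.69]], np.float64(1.8342757538940095), array([154.1865,  -3.4021]))
([[338.56, 183.56], [385.44, 183.56], [339.56, 236.44], [386.44, 233.69]], np.float64(1.8342757538940095), array([153.9232,  -7.8854]))
side
([[352.56, 238.56], [404.44, 270.56], [320.19, 284.94], [368.69, 320.56]], np.float64(-1.1240649233641267), array([146.8498,   8.8635]))
([[359.44, 240.56], [406.44, 271.56], [320.19, 284.94], [368.69, 320.69]], np.float64(-1.2289643114081852), array([150.2326,  -0.7005]))
```

```bash
cat >> m.py <<'E'
def track(c0,c,p,r=6):
    S=10;u,v=np.round(p).astype(int);G=lambda c,k:cv2.resize(cv2.GaussianBlur(cv2.cvtColor(c["frame"],cv2.COLOR_BGR2GRAY),(0,0),.6)[v-k:v+k+1,u-k:u+k+1],None,fx=S,fy=S,interpolation=cv2.INTER_CUBIC)
    m=cv2.matchTemplate(G(c,r+5),G(c0,r),cv2.TM_CCOEFF_NORMED);_,b,_,l=cv2.minMaxLoc(m);return (np.array(l)/S-5),round(b,3)
P={"top":[(339.8,186.1),(381.6,185.9),(342.1,234.3),(384.1,234.1)],"side":[(355.95,240.65),(402.9,271.85),(320.2,285),(368.7,320.7)]}
def rep(k,k0="0"):
    for n in P:
        c0=dict(np.load(n+k0+".npz"));c=dict(np.load(n+k+".npz"))
        for p in P[n]:
            d,b=track(c0,c,p);w=ray(c,[np.array(p),np.array(p)+d],.016);print(n,p,d,b,"mm",((w[1]-w[0])[:2]*1e3).round(2))
E
python3 - <<'E'
from m import *
rep("6")
s=dict(np.load("side6.npz"))
g=cv2.cvtColor(s["frame"],cv2.COLOR_BGR2GRAY)
print(proj(s,[[.5888,-.2525,.008],[.5888,-.2525,.0]]))
np.set_printoptions(linewidth=200)
print(g[236:262,346:374])
t=cv2.cvtColor(dict(np.load("top6.npz"))["frame"],cv2.COLOR_BGR2GRAY);print(t[182:204,336:360])
E
```

```text
top (339.8, 186.1) [2.  0.2] 0.928 mm [-0.76 -5.96]
top (381.6, 185.9) [ 1.5 -0.2] 0.993 mm [ 0.48 -4.51]
top (342.1, 234.3) [0.1 0. ] 0.998 mm [-0.01 -0.3 ]
top (384.1, 234.1) [ 0.1 -0.3] 0.918 mm [ 0.88 -0.33]
side (355.95, 240.65) [1.8 1. ] 0.964 mm [ 0.35 -4.7 ]
side (402.9, 271.85) [2.1 1.3] 0.995 mm [ 0.1  -5.19]
side (320.2, 285) [0.1 0.1] 0.998 mm [-0.06 -0.31]
side (368.7, 320.7) [0.2 0. ] 0.977 mm [ 0.26 -0.32]
[[357.776  248.0955]
 [357.2277 249.9183]]
[[ 21  19  13  27  33  20  19  29  25  27  25  28  33  27  34  36  33  30  37  30  31  34  35  37  39  42  37  39]
 [ 23  28  14  22  21  23  27  23  22  32  22  22  29  23  31  23  29  34  35  33  37  32  36  35  38  35  39  40]
 [ 17  24  16  14  18  25  28  23  22  21  22  26  25  29  31  34  23  30  31  35  35  33  34  38  38  35  36  37]
 [ 21  23   3  12  25  21  19  21  30  20  49  75  44  36  15  22  29  30  36  35  33  36  37  37  34  40  37  30]
 [  7  12  23  29  24  22  20  27  21  54  98 132  92  45  34  30  25  29  30  34  28  33  31  36  35  37  39  38]
 [ 27  17  15  15  20  29  24  30  50 108 147 130  92  69
[... 3837 characters left out ...]
4  43]
 [ 52  49  61 117 184 156 157 195 109  54  50  50  82 162 179 169 121  69  48  45  41  41  44  44]
 [ 50  51  59 116 186 160 155 194 108  54  45  46  55 104 165 180 167 120  69  48  44  42  44  42]
 [ 53  51  60 114 187 163 155 194 108  53  46  48  47  61 115 168 178 166 120  69  45  41  42  42]
 [ 51  52  60 115 185 160 155 193 110  52  49  45  47  48  70 125 169 179 166 119  66  53  45  41]
 [ 50  48  60 112 184 161 156 193 108  57  45  44  45  45  50  76 134 172 180 165 108  96  82  54]
 [ 50  48  58 113 185 162 156 195 113  55  45  47  46  44  44  50  86 150 177 181 170 167 159  93]
 [ 49  48  58 111 185 163 157 194 116  57  46  48  45  45  45  46  53 100 167 202 187 180 176 141]]
```

Run:
```python
from m import *
np.set_printoptions(linewidth=200)
c0=dict(np.load("side4.npz"));c=dict(np.load("side6.npz"));c3=dict(np.load("side3.npz"))
for nm,p,z,r in(("body",(363,295),.01,6),("heel",(365,311),.008,4),("nrpivot",(368.7,320.7),.016,4)):
    for k,a in(("4",c0),("3",c3)):
        d,b=track(a,c,p,r);w=ray(c,[p,np.array(p)+d],z);print(nm,k,d,b,((w[1]-w[0])[:2]*1e3).round(2))
g=cv2.cvtColor(c["frame"],cv2.COLOR_BGR2GRAY);t=dict(np.load("top6.npz"));h=cv2.cvtColor(t["frame"],cv2.COLOR_BGR2GRAY)
print(h[218:236,366:386]);print(proj(t,[[.4564,-.3594,0],[.4582,-.3578,.01],[.511,-.3105,.05],[.571,-.264,.05]]))
print(h[204:222,354:372]);print(g[304:322,356:378])
print(arm.state()["time_s"])
```

```text
body 4 [ 0.4 -0.1] 0.989 [ 0.74 -0.54]
body 3 [ 0.5 -0.2] 0.989 [ 1.08 -0.58]
heel 4 [0.  0.1] 0.984 [-0.19 -0.12]
heel 3 [0.  0.1] 0.984 [-0.19 -0.12]
nrpivot 4 [0. 0.] 0.993 [0. 0.]
nrpivot 3 [0. 0.] 0.994 [0. 0.]
[[ 94 114 160 175 180 174 152  85  48  40  40  39  36  43  78 141 189 145 171 195]
 [121 158 166 178 181 182 172 120  65  41  39  41  38  43  70 142 187 146 171 193]
 [ 96 162 173 175 169 177 181 168 116  64  44  42  38  41  69 139 187 146 172 193]
 [ 62 120 156 154 171 179 179 179 169 115  62  40  40  40  69 135 184 146 170 193]
 [ 46  71 121 163 176 177 167 178 181 169 105  53  43  39  66 128 186 144 169 191]
 [ 39  45  77 130 167 157 158 178 182 181 165  95  48  44  64 125 185 141 155 189]
 [ 41  40  48  85 147 168 174 180 179 182 176 141  85  51  62 118 183 155 154 190]
 [ 38  38  41  51  91 154 165 177 169 177 180 173 150  82  64 115 186 156 156 190]
 [ 38  42  40  38  50  94 158 176 176 176 179 178 168  98  69 114 182 159 154 189]
 [ 38  40  37  38  41  55 105 163 162 164 174 171 146  80  64 114 185 159 154 190]
 [ 41  41  42  38  39  41  62 119 149 170 175 183 184 
[... 2993 characters left out ...]
4 197 207 183  89  95 188 225 222 177 131 176 225 226]
 [212 220 202 172 139 151 193 215 201 198 199 187 130 155 228 224 187 127 154 216 227 216]
 [162 206 229 222 188 148 139 183 209 221 209 188 151 198 229 213 150 133 200 228 224 168]
 [105 142 201 224 226 203 162 143 199 222 224 201 162 212 230 220 187 192 223 224 184  89]
 [146 100 121 180 212 226 218 192 212 223 225 209 162 175 200 229 226 228 225 189 105  39]
 [202 148 110 110 161 204 230 227 225 225 221 181 129 125 148 207 227 230 215 137  55  16]
 [228 209 174 119 103 142 198 226 227 226 212 136  81  69  99 172 222 208 163  78  23  19]
 [227 229 216 136  89  92 123 181 210 226 213 126  75  65 113 186 212 157  84  26  12  14]]
25.5667
```

```bash
python3 -c "
from cell import order;print(order.job_done())"
```

```text
the job is handed in; nothing more can be done
None
```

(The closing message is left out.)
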